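# Unlock the solvent can's safety cap

### The job

Unlock the yellow child-resistant cap on the red can: press it down and, keeping it down, turn it counter-clockwise past its ratchet until its black pointer is at the green mark, then let go so that it springs back up, unlocked. Leave the blue can locked and do not knock over or shove the other things on the bench.

Things in the scene. Friction and masses are not known exactly. Their poses are not given: they have to be found in the camera images.
- red: red steel can with a yellow cap, 180 x 130 mm, 130 mm tall, in a cradle screwed to the bench (cannot move). Origin on the cap's axis at table height, z up; it reaches 60 mm to -x, 120 mm to +x, 75 mm to either side; a carry handle 158 mm high lies at x = 98 mm. Marks on the white collar round the neck: red (locked) towards its -x, green (open) 1.4 rad counter-clockwise of it seen from above.
- red_cap_top (a point): centre of the top face of the yellow cap's grip bar, on the turning axis, moving with the cap; 206 mm above the table at rest. The cap is an 84 mm disc with an upright bar across it, 72 mm long, 20 mm thick, 30 mm tall: the disc's flat top lies 30 mm below this point. z up, x along the bar; the black pointer line is at the bar's -x end.
- red_cap (a joint): turn of the yellow cap, rad, counter-clockwise from above positive: 0 pointer at red mark, 1.4 at green; stops at -0.15 and 1.65; friction 0.12 N m. Locked unless pressed 5 mm or more; forcing it breaks it (it rattles up to about 0.18). Let go part-way it catches again (0.62 to 0.73) or stays trapped down under a tooth; past about 1.18 it is clear of the last tooth and springs up fully.
- red_press (a joint): how far the yellow cap is pressed straight down, m: 0 sprung up, 0.008 at its stop. The spring takes about 5 N to start and 13 N at the stop. Pressing off-centre on the disc or the bar works too.
- blue: blue steel can with a black cap, 180 x 130 mm, 130 mm tall, in a cradle screwed to the bench (cannot move). Origin on the cap's axis at table height, z up; it reaches 60 mm to -x, 120 mm to +x, 75 mm to either side; a carry handle 158 mm high lies at x = 98 mm. Marks on the white collar round the neck: red (locked) towards its -x, green (open) 1.4 rad counter-clockwise of it seen from above.
- blue_cap_top (a point): centre of the top face of the black cap's grip bar, on the turning axis, moving with the cap; 206 mm above the table at rest. The cap is an 84 mm disc with an upright bar across it, 72 mm long, 20 mm thick, 30 mm tall: the disc's flat top lies 30 mm below this point. z up, x along the bar; the white pointer line is at the bar's -x end.
- blue_cap (a joint): turn of the black cap, rad, counter-clockwise from above positive: 0 pointer at red mark, 1.4 at green; stops at -0.15 and 1.65; friction 0.12 N m. Locked unless pressed 5 mm or more; forcing it breaks it (it rattles up to about 0.18). Let go part-way it catches again (0.62 to 0.73) or stays trapped down under a tooth; past about 1.18 it is clear of the last tooth and springs up fully.
- blue_press (a joint): how far the black cap is pressed straight down, m: 0 sprung up, 0.008 at its stop. The spring takes about 5 N to start and 13 N at the stop. Pressing off-centre on the disc or the bar works too.
- wrench_mid (a point): open-ended wrench, 190 mm, lying flat between the cans; this point is at its middle
- driver_mid (a point): screwdriver, 200 mm, lying on the right near the robot; this point is at its middle
- hammer_mid (a point): hammer, 260 mm, lying on the left near the robot; this point is at its middle
- oiler_mid (a point): white plastic oil bottle with a red cap, 64 mm diameter, 160 mm tall, standing on the left; this point is at its middle
- tin_mid (a point): orange grease tin, 80 mm diameter, 90 mm tall, standing between the cans; this point is at its middle
- valve_mid (a point): steel engine valve standing on its head, 42 mm diameter, 105 mm tall, on the right; this point is at its middle
- jar_mid (a point): jar with a grey cap, 70 mm diameter, 100 mm tall, on the right; this point is at its middle

How it is judged:
By the outcome, as a careful person would: the job done as asked, in the order asked, and still so for the second after the job is handed in, with the robot touching nothing.
It also fails if it takes over 38 s, if anything falls off the work surface, if the arm or the gripper's body presses on something with over 40 N, if the wrist force passes 120 N, or if a joint passes its speed limit or range.

### The arm

A 6-joint arm with a two-finger parallel gripper is mounted at the origin on the work surface. World frame = base frame: x ahead of the robot, y to its left, z up, the work surface at z = 0. Lengths are in m, angles in rad, forces in N, time in s.
With the tool pointing down it reaches from about 0.25 to 0.8 m from the base axis. Payload 3.9 kg.
Tool frame: the origin (TCP) lies between the finger pads; the fingertips stand arm.finger_overhang ahead of it and the grasp point (between the pads) lies 3 mm ahead of it (arm.finger_overhang is the distance from the TCP to the fingertips, in m); z points along the fingers, y is the direction in which the jaws open and shut (so a half turn about z gives the same grasp; the last joint's range is limited). The gripper opens to 85 mm and grips with 20 to 120 N. Pads are 22 mm wide; open, the fingers measure 114 mm over their backs; the gripper's body (76 mm by 85 mm) begins 54 mm behind the grasp point. The pads swing forward as they close: fully open they stand 13 mm farther back than shut.
Start: joints at [1.301, 0.26, -0.138, 1.173, 0, 1.571], TCP at [0.14, 0.506, 0.253] pointing down, gripper open.
Joint ranges: [-2.78, 2.78], [-0.83, 1.72], [-1.28, 1.37], [-1.9, 2.12], [-1.57, 1.48], [-3.14, 3.14]. Speed limits (rad/s): [2.57, 2.57, 3.14, 3.14, 3.14, 3.14].

### API

Orientations are given as [roll, pitch, yaw] about the fixed x, y, z axes, in that order (R = Rz(yaw) Ry(pitch) Rx(roll)).
In Python, from rig import arm gives the robot as it stands.
- The arm moves only by the tool step_arm, never from a script. Its argument "plan" is a list of rows, each a list of 6 numbers: the shift along the tool's x, y, z in mm, then the turn, a rotation vector about the tool's x, y, z in units of 8 degrees (1.0 is 8 degrees). In form: [[tx, ty, tz, ax, ay, az], ...]. A call has 1 to 12 rows; each row shifts and turns the pose as measured when the row begins, along the tool's axes as they then stand; what a row does not reach is not made up. A row lasts 1/8 s, in which the tool goes at most 62.5 mm and 10.7 degrees, less where a joint would pass 70% of its speed; a pose out of reach is approached as far as the arm can. A call is refused whole if a number of a shift passes 62.5 or a number of a turn 1, either way. A call with a gripper value outside its range is refused whole. "jaw" is the opening, from 0 (shut) to 1 (fully open), set as the call begins (left out, the last holds). The fingers move at their own pace and stop on an object; "newtons" is the grip in N (left out, the last holds). Time passes only in rows, so rows that do not move let the fingers close. It gives the time, the measured TCP pose, the force and the opening at its end, in the units of the state.
- arm.sense(): the state, without advancing time (a new reading comes with each control period).
- arm.camera(name): name is "scene" or "top"; returns a dict with "image" (480x640x3 uint8, blue, green, red), "K" (3x3 intrinsics, pixels), "eye" and "rotation" of the camera in the world. Camera axes: x right, y up, looking along -z (the intrinsics and any distortion apply to the point x, -y, -z); pixel columns grow to the right and rows downward; lengths in m; the calibration is good to about 2 mm. A picture is of the moment at which its call begins. There is no depth.
- arm.sign_off(): hands the job in, once; it reports no verdict.
Trained networks look in a picture, given as the dict that the camera call returned (one of the last four; its "shot" number tells which), for a name from the list of things; names that differ only in an ending like _2 or _b are one class to them, and where a whole thing is asked for, a point or a joint stands for the part that bears it (a point fixed in the world has none). Each returns a list of dicts, best first, with "confidence" (0 to 1); they miss things now and then, are a little off and sometimes report something else, mostly with a low value. They report only what shows in the picture. A call takes as long as a camera call.
- arm.spot_in(picture, target): "at" ([column, row] in pixels, amid what is visible of it).
The state is a dict: "t": time; "qpos": joint angles; "qvel": joint speeds; "joint_torque": joint torques, N m; "eef_pos": TCP position; "tcp_rot": TCP orientation; "force": force on the tool from outside, world axes, zero at the start; "wrist_torque": the same for the moment, N m; "finger_gap": finger opening in m.
Only numpy, scipy, OpenCV 4.12 (cv2) and the standard library are available. Lean on these libraries where they do the work, as an engineer would, in place of code of your own. Each camera call takes 0.05 s, during which the arm holds its last target. There are 200 camera calls.

## Working session

There is one attempt and no reset: what is moved stays moved. The work goes in short steps, Python scripts to look and compute and a tool call to move; the robot and the scene stay as the last step left them, time stands still between calls to the robot, and variables do not carry over. Pictures are saved under pics/ and viewed, about 8 in all and at most 12, crops included, and the job is handed in when it is done.

Besides the shell and the picture viewer there is one more tool, called in YAML: its name, and indented under it one key for each argument. step_arm: Moves the arm, as the interface text tells. Its arguments: {"type":"object","properties":{"plan":{"type":"array"},"jaw":{"type":"number"},"newtons":{"type":"number"}},"required":["plan"]}

```bash
mkdir -p pics; ls; cat > h.py <<'E'
import numpy as np,cv2
from rig import arm
def ray(p,uv):
    K=np.array(p["K"]);d=np.linalg.inv(K)@[uv[0],uv[1],1];d=np.array(p["rotation"])@[d[0],-d[1],-d[2]]
    return np.array(p["eye"]),d
def atz(p,uv,z):
    e,d=ray(p,uv);return e+d*(z-e[2])/d[2]
def proj(p,X):
    c=np.array(p["rotation"]).T@(np.array(X)-p["eye"]);v=np.array(p["K"])@[c[0],-c[1],-c[2]];return v[:2]/v[2]
E
python3 - <<'E'
from h import *
print(arm.finger_overhang,arm.sense())
for n in("scene","top"):
    p=arm.camera(n);cv2.imwrite(f"pics/{n}1.png",p["image"]);print(n,p["eye"],[k for k in p])
    for t,z in(("red_cap_top",.206),("blue_cap_top",.206),("red",.08),("oiler_mid",.08),("tin_mid",.045)):
        for r in arm.spot_in(p,t)[:2]:print(t,r,atz(p,r["at"],z).round(3))
E
```

```text
pics
0.022 {'t': 0.0, 'qpos': array([ 1.30100117e+00,  2.60661036e-01, -1.39391571e-01,  1.17268334e+00,
       -9.68635915e-06,  1.57077037e+00]), 'qvel': array([ 8.43001410e-04, -5.18515560e-04,  5.27828208e-04,  1.94328069e-03,
        2.74618245e-04,  2.81344246e-05]), 'joint_torque': array([-5.77395531e-04, -4.05675566e+01,  2.53923225e+01,  1.88756461e-02,
       -1.45583372e-04,  5.05968302e-06]), 'eef_pos': array([0.13976186, 0.50538826, 0.25246839]), 'tcp_rot': array([-3.13965303e+00,  9.63598952e-06,  2.87182348e+00]), 'force': array([ 0.18488633, -0.22527381, -0.11957422]), 'wrist_torque': array([ 0.02874141, -0.04385286,  0.01369112]), 'finger_gap': 0.08545227793772708}
scene [ 1.39011653 -0.67062545  1.13789171] ['image', 'K', 'eye', 'rotation', 'shot']Traceback (most recent call last):
  File "<stdin>", line 6, in <module>
  File "h.py", line 7, in atz
    e,d=ray(p,uv);return e+d*(z-e[2])/d[2]
                                      ~^^^
IndexError: invalid index to scalar variable.
```

```bash
python3 - <<'E'
from h import *
p=arm.camera("top");print(p["rotation"],p["eye"],p["K"])
E
sed -i 's/^def ray/from scipy.spatial.transform import Rotation as R\ndef rot(p):\n    return R.from_euler("xyz",p["rotation"]).as_matrix()\ndef ray/; s/np.array(p\["rotation"\])/rot(p)/' h.py
python3 - <<'E'
from h import *
for n in("scene","top"):
    p=arm.camera(n);cv2.imwrite(f"pics/{n}1.png",p["image"]);print(n,p["eye"],p["rotation"])
    for t,z in(("red_cap_top",.206),("blue_cap_top",.206),("red",.08),("oiler_mid",.08),("tin_mid",.045)):
        for r in arm.spot_in(p,t)[:2]:print(t,r,atz(p,r["at"],z).round(3))
E
```

```text
[ 0.11289659  0.01327383 -1.56254402] [0.32030209 0.00358658 1.50392511] [[607.24382916   0.         325.29934269]
 [  0.         607.24382916 238.98721583]
 [  0.           0.           1.        ]]
scene [ 1.39011653 -0.67062545  1.13789171] [ 0.85235476 -0.01287645  0.9603939 ]
red_cap_top {'at': [398.0, 223.5], 'confidence': 0.77} [0.617 0.138 0.206]
blue_cap_top {'at': [258.5, 269.4], 'confidence': 0.75} [ 0.563 -0.216  0.206]
blue_cap_top {'at': [395.3, 223.6], 'confidence': 0.52} [0.614 0.133 0.206]
red {'at': [404.0, 260.3], 'confidence': 0.84} [0.63  0.165 0.08 ]
oiler_mid {'at': [473.3, 222.1], 'confidence': 0.82} [0.624 0.421 0.08 ]
tin_mid {'at': [359.7, 306.4], 'confidence': 0.6} [ 0.665 -0.002  0.045]
top [0.32030209 0.00358658 1.50392511] [ 0.11289659  0.01327383 -1.56254402]
red_cap_top {'at': [258.8, 186.5], 'confidence': 0.89} [0.581 0.168 0.206]
blue_cap_top {'at': [420.2, 214.6], 'confidence': 0.59} [ 0.522 -0.182  0.206]
red {'at': [526.1, 241.1], 'confidence': 0.57} [ 0.48  -0.448  0.08 ]
red {'at': [258.4, 183.5], 'confidence': 0.55} [0.614 0.185 0.08 ]
oiler_mid {'at': [422.1, 212.1], 'confidence': 0.65} [ 0.547 -0.205  0.08 ]
oiler_mid {'at': [155.3, 187.9], 'confidence': 0.64} [0.602 0.431 0.08 ]
tin_mid {'at': [333.9, 165.8], 'confidence': 0.69} [0.666 0.005 0.045]
```

View pics/top1.png

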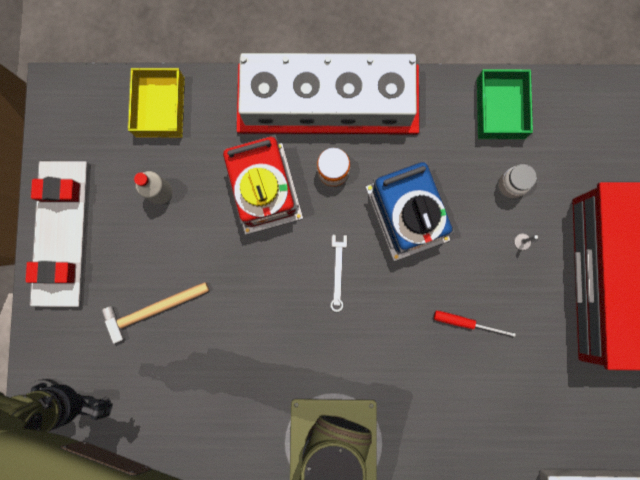

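View pics/scene1.png

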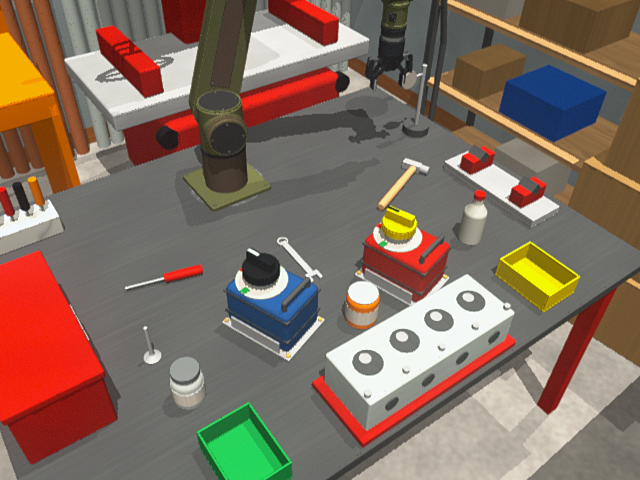

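```bash
python3 - <<'E'
from h import *
ps={n:arm.camera(n) for n in("scene","top")}
for n in ps: print(n,"tcp->",proj(ps[n],arm.sense()["eef_pos"]),"base",proj(ps[n],[0,0,0]))
for n,px in(("red",([398,223.5],[258.8,186.5])),("tin",([359.7,306.4],[333.9,165.8])),("oiler",([473.3,222.1],[155.3,187.9]))):
    A=np.zeros((3,3));b=np.zeros(3)
    for c,u in zip(("scene","top"),px):
        e,d=ray(ps[c],u);d/=np.linalg.norm(d);M=np.eye(3)-np.outer(d,d);A+=M;b+=M@e
    X=np.linalg.solve(A,b);print(n,X.round(3),[proj(ps[c],X).round(1) for c in ps])
a=[cv2.resize(ps["scene"]["image"][190:290,340:470],None,fx=5,fy=5,interpolation=3),cv2.resize(ps["top"]["image"][130:240,215:310],None,fx=5,fy=5,interpolation=3)]
cv2.imwrite("pics/crop1.png",a[0]);cv2.imwrite("pics/crop2.png",a[1])
E
```

```text
scene tcp-> [387.33535508  84.89537358] base [226.77431905 183.65044725]
top tcp-> [ 84.61212811 395.4418953 ] base [334.00554862 442.09007799]
red [0.588 0.171 0.17 ] [array([398.5, 223.4]), array([259.3, 186.9])]
tin [0.665 0.002 0.043] [array([361. , 306.3]), array([334.9, 166.5])]
oiler [0.608 0.44  0.059] [array([472.3, 222.3]), array([154.4, 187.2])]
```

View pics/crop1.png

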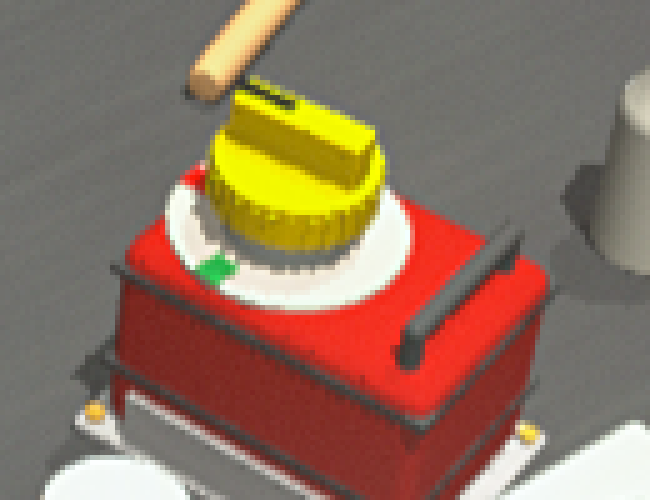

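View pics/crop2.png

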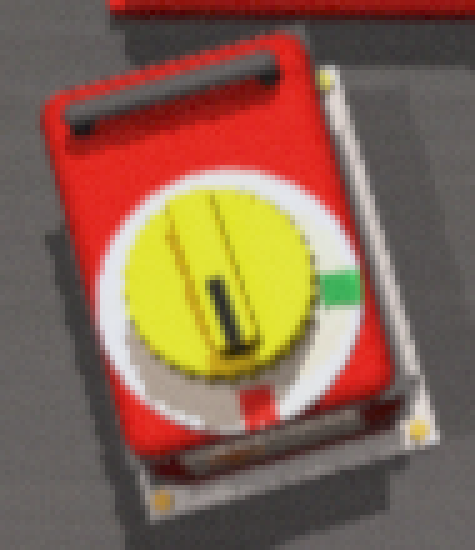

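```bash
python3 - <<'E'
from h import *
ps={n:arm.camera(n) for n in("scene","top")}
a=atz(ps["scene"],(401,213.6),.206);b=atz(ps["top"],(257.6,184.4),.206);print(a,b)
for c,u,v in(("top",(254.6,168.5),(262.6,200)),("scene",(413.5,217.5),(389.5,207.6))):
    u,v=atz(ps[c],u,.206),atz(ps[c],v,.206);print(c,np.hypot(*(u-v)[:2]),np.arctan2(*(u-v)[1::-1]))
h=[atz(ps["top"],(215+x/5,130+y/5),.158) for x,y in((80,120),(268,70))];print("handle",h,np.arctan2(*(h[1]-h[0])[1::-1])+np.pi/2)
# disc outline check
im={n:ps[n]["image"].copy() for n in ps};X=b
for n in ps:
  for t in np.arange(0,6.28,.1):
    for r,z,c in((.042,.176,(255,0,0)),(.002,.206,(0,0,255))):
      q=proj(ps[n],[X[0]+r*np.cos(t),X[1]+r*np.sin(t),z]);print(end="")
      im[n][int(round(q[1])),int(round(q[0]))]=c
o=np.hstack([cv2.resize(im["scene"][195:265,360:440],None,fx=5,fy=5,interpolation=0),cv2.resize(im["top"][150:220,220:300],None,fx=5,fy=5,interpolation=0)])
cv2.imwrite("pics/chk.png",o[:, :800])
E
```

```text
[0.59352124 0.16891306 0.206     ] [0.58590849 0.17038865 0.206     ]
top 0.07213079801046679 0.2648399136173431
scene 0.06565396747109657 0.3610678715259852
handle [array([0.66560429, 0.23854043, 0.158     ]), array([0.68927071, 0.1534495 , 0.158     ])] 0.27127471806322023
```

View pics/chk.png

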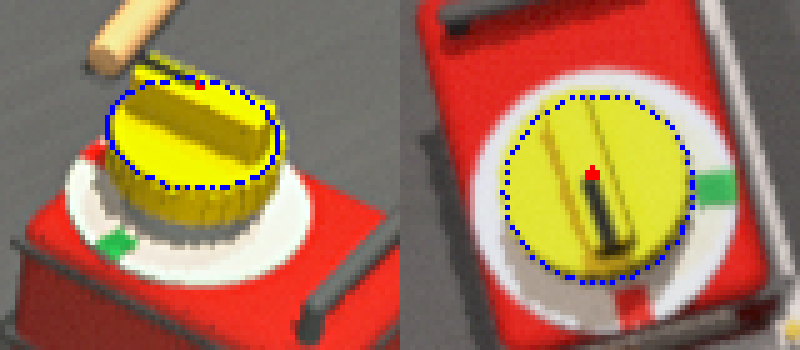

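```bash
cat >> h.py <<'E'
def rows(goal,yaw,n):
    s=arm.sense();p=s["eef_pos"];y0=s["tcp_rot"][2];D=(np.array(goal)-p)/n
    dy=(yaw-y0)/n
    for i in range(n):
        T=R.from_euler("xyz",[s["tcp_rot"][0],s["tcp_rot"][1],y0+i*dy])
        print(list((T.inv().apply(D)*1000).round(0)),"az",round(-dy/np.radians(8),2))
E
python3 -c "
from h import *
rows([.587,.170,.265],.268,20)"
```

```text
[np.float64(-26.0), np.float64(-10.0), np.float64(-1.0)] az 0.93
[np.float64(-27.0), np.float64(-7.0), np.float64(-1.0)] az 0.93
[np.float64(-28.0), np.float64(-3.0), np.float64(-1.0)] az 0.93
[np.float64(-28.0), np.float64(0.0), np.float64(-1.0)] az 0.93
[np.float64(-28.0), np.float64(4.0), np.float64(-1.0)] az 0.93
[np.float64(-27.0), np.float64(8.0), np.float64(-1.0)] az 0.93
[np.float64(-26.0), np.float64(11.0), np.float64(-1.0)] az 0.93
[np.float64(-24.0), np.float64(14.0), np.float64(-1.0)] az 0.93
[np.float64(-22.0), np.float64(17.0), np.float64(-1.0)] az 0.93
[np.float64(-20.0), np.float64(20.0), np.float64(-1.0)] az 0.93
[np.float64(-17.0), np.float64(22.0), np.float64(-1.0)] az 0.93
[np.float64(-14.0), np.float64(24.0), np.float64(-1.0)] az 0.93
[np.float64(-10.0), np.float64(26.0), np.float64(-1.0)] az 0.93
[np.float64(-7.0), np.float64(27.0), np.float64(-1.0)] az 0.93
[np.float64(-3.0), np.float64(28.0), np.float64(-1.0)] az 0.93
[np.float64(0.0), np.float64(28.0), np.float64(-1.0)] az 0.93
[np.float64(4.0), np.float64(28.0), np.float64(-1.0)] az 0.93
[np.float64(7.0), np.float64(27.0), np.float64(-1.0)] az 0.93
[np.float64(11.0), np.float64(26.0), np.float64(-1.0)] az 0.93
[np.float64(14.0), np.float64(24.0), np.float64(-1.0)] az 0.93
```

step_arm:
  plan:
    - [-26, -10, -2, 0, 0, 0.93]
    - [-27, -7, -2, 0, 0, 0.93]
    - [-28, -3, -2, 0, 0, 0.93]
    - [-28, 0, -2, 0, 0, 0.93]
    - [-28, 4, -2, 0, 0, 0.93]
    - [-27, 8, -2, 0, 0, 0.93]
    - [-26, 11, -1, 0, 0, 0.93]
    - [-24, 14, -1, 0, 0, 0.93]
    - [-22, 17, -1, 0, 0, 0.93]
    - [-20, 20, -1, 0, 0, 0.93]
  jaw: 1

```text
t: 2.2
eef_pos: [0.3664, 0.3295, 0.2701]
tcp_rot: [3.14, -0.002, 1.535]
force: [0.4, 0.3, 0.1]
finger_gap: 0.0854
```

```bash
python3 -c "
from h import *
rows([.587,.170,.265],.268,12)"
```

```text
[np.float64(-13.0), np.float64(19.0), np.float64(0.0)] az 0.76
[np.float64(-11.0), np.float64(20.0), np.float64(0.0)] az 0.76
[np.float64(-8.0), np.float64(21.0), np.float64(0.0)] az 0.76
[np.float64(-6.0), np.float64(22.0), np.float64(0.0)] az 0.76
[np.float64(-4.0), np.float64(22.0), np.float64(0.0)] az 0.76
[np.float64(-1.0), np.float64(23.0), np.float64(0.0)] az 0.76
[np.float64(1.0), np.float64(23.0), np.float64(0.0)] az 0.76
[np.float64(3.0), np.float64(22.0), np.float64(0.0)] az 0.76
[np.float64(6.0), np.float64(22.0), np.float64(0.0)] az 0.76
[np.float64(8.0), np.float64(21.0), np.float64(0.0)] az 0.76
[np.float64(10.0), np.float64(20.0), np.float64(0.0)] az 0.76
[np.float64(12.0), np.float64(19.0), np.float64(0.0)] az 0.76
```

step_arm:
  plan:
    - [-13, 19, 0, 0, 0, 0.76]
    - [-11, 20, 0, 0, 0, 0.76]
    - [-8, 21, 0, 0, 0, 0.76]
    - [-6, 22, 0, 0, 0, 0.76]
    - [-4, 22, 0, 0, 0, 0.76]
    - [-1, 23, 0, 0, 0, 0.76]
    - [1, 23, 0, 0, 0, 0.76]
    - [3, 22, 0, 0, 0, 0.76]
    - [6, 22, 0, 0, 0, 0.76]
    - [8, 21, 0, 0, 0, 0.76]
    - [10, 20, 0, 0, 0, 0.76]
    - [12, 19, 0, 0, 0, 0.76]

```text
t: 3.7
eef_pos: [0.593, 0.1479, 0.2702]
tcp_rot: [-3.129, -0.003, 0.238]
force: [0.8, 0.5, 0.6]
finger_gap: 0.0856
```

```bash
python3 - <<'E'
from h import *
rows([.588,.170,.265],.268,1);rows([.588,.170,.203],.268,3)
p=arm.camera("scene");q=proj(p,arm.sense()["eef_pos"]);print(q)
cv2.imwrite("pics/near.png",cv2.resize(p["image"][140:290,300:500],None,fx=4,fy=4,interpolation=3))
E
```

```text
[np.float64(0.0), np.float64(-23.0), np.float64(5.0)] az -0.21
[np.float64(0.0), np.float64(-7.0), np.float64(22.0)] az -0.07
[np.float64(0.0), np.float64(-7.0), np.float64(22.0)] az -0.07
[np.float64(0.0), np.float64(-7.0), np.float64(22.0)] az -0.07
[396.62606978 196.77264453]
```

View pics/near.png

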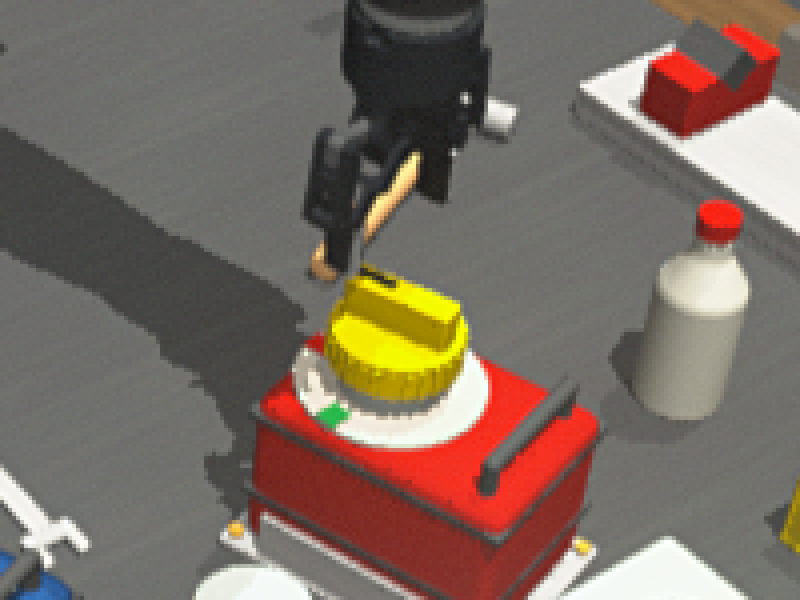

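step_arm:
  plan:
    - [0, -12, 0, 0, 0, -0.1]
    - [0, -10, 2, 0, 0, -0.1]
    - [0, 0, 0, 0, 0, 0]
    - [0, 0, 0, 0, 0, 0]

```text
t: 4.25
eef_pos: [0.5895, 0.166, 0.2677]
tcp_rot: [-3.13, -0.003, 0.27]
force: [0.3, 0.0, -0.1]
finger_gap: 0.0851
```

```bash
python3 - <<'E'
from h import *
print(arm.sense()["tcp_rot"])
rows([.588,.170,.203],.268,1)
E
```

```text
[-3.1298009  -0.00340858  0.26975186]
[np.float64(-1.0), np.float64(-3.0), np.float64(65.0)] az 0.01
```

step_arm:
  plan:
    - [-1, -2, 12, -0.08, 0, 0]
    - [0, -2, 13, 0, 0, 0]
    - [0, 0, 13, 0, 0, 0]
    - [0, 0, 11, 0, 0, 0]
    - [0, 0, 8, 0, 0, 0]
    - [0, 0, 4, 0, 0, 0]
    - [0, 0, 0, 0, 0, 0]

```text
t: 5.12
eef_pos: [0.5872, 0.1667, 0.2011]
tcp_rot: [-3.139, -0.001, 0.276]
force: [-0.5, -0.7, -0.2]
finger_gap: 0.0855
```

```bash
python3 - <<'E'
from h import *
rows([.588,.170,.203],.268,1)
p=arm.camera("scene")
cv2.imwrite("pics/near2.png",cv2.resize(p["image"][160:270,340:480],None,fx=5,fy=5,interpolation=3))
E
```

```text
[np.float64(2.0), np.float64(-3.0), np.float64(-2.0)] az 0.06
```

View pics/near2.png

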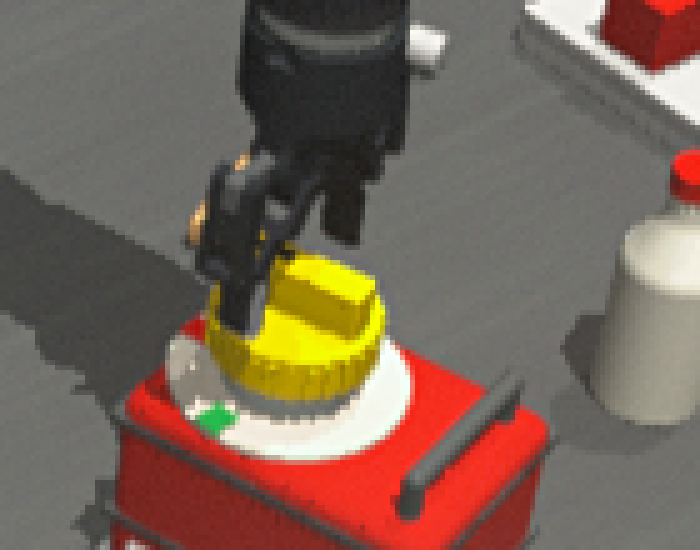

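step_arm:
  plan:
    - [1, -3, 0, 0, 0, 0.06]
    - [0, 0, 0, 0, 0, 0]
    - [0, 0, 0, 0, 0, 0]
    - [0, 0, 0, 0, 0, 0]
    - [0, 0, 0, 0, 0, 0]
    - [0, 0, 0, 0, 0, 0]
  jaw: 0
  newtons: 60

```text
t: 5.92
eef_pos: [0.5885, 0.1698, 0.2036]
tcp_rot: [-3.13, -0.005, 0.276]
force: [-0.6, 1.5, -0.6]
finger_gap: 0.0191
```

```bash
python3 - <<'E'
from h import *
s=arm.sense();print(s["tcp_rot"],s["wrist_torque"],s["force"])
p=arm.camera("scene")
cv2.imwrite("pics/near3.png",cv2.resize(p["image"][160:270,340:480],None,fx=5,fy=5,interpolation=3))
E
```

```text
[-3.12961432 -0.00457758  0.27638866] [-0.22312008 -0.03501197  0.05181546] [-0.57362372  1.46157287 -0.56798328]
```

View pics/near3.png

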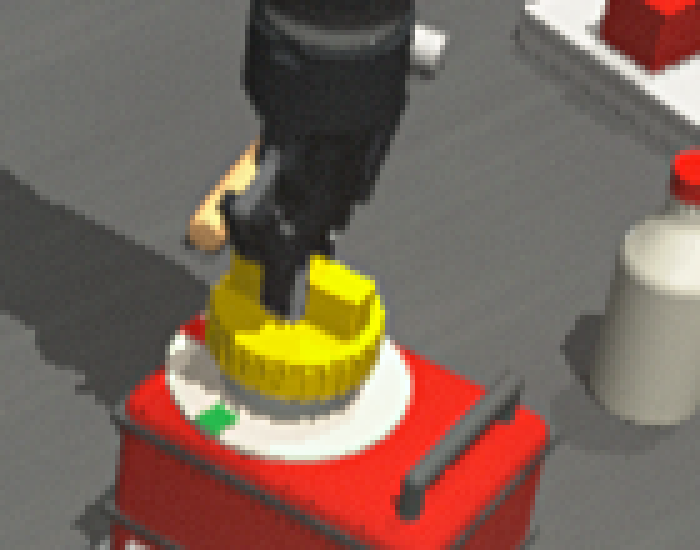

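step_arm:
  plan:
    - [0, 0, 3, 0, 0, 0]
    - [0, 0, 3, 0, 0, 0]
    - [0, 0, 3, 0, 0, 0]
    - [0, 0, 3, 0, 0, 0]
    - [0, 0, 3, 0, 0, 0]
    - [0, 0, 3, 0, 0, 0]
  newtons: 80

```text
t: 6.72
eef_pos: [0.5886, 0.1697, 0.1955]
tcp_rot: [-3.129, -0.013, 0.276]
force: [-6.3, -0.5, 18.2]
finger_gap: 0.0185
```

step_arm:
  plan:
    - [0, 0, 3, 0, 0, -0.7]
    - [0, 0, 3, 0, 0, -0.7]
    - [0, 0, 3, 0, 0, -0.7]

```text
t: 7.1
eef_pos: [0.5886, 0.1693, 0.1955]
tcp_rot: [-3.135, -0.023, 0.576]
force: [-5.2, -0.3, 16.2]
finger_gap: 0.0184
```

```bash
python3 -c "
from h import *
s=arm.sense();print(s['tcp_rot'],s['wrist_torque'],s['force'])"
```

```text
[-3.13536946 -0.02259829  0.57623299] [-0.40593409  1.24477356 -0.08424943] [-5.23911582 -0.25175851 16.23657164]
```

step_arm:
  plan:
    - [0, 0, 3, 0, 0, -0.8]
    - [0, 0, 3, 0, 0, -0.8]
    - [0, 0, 3, 0, 0, -0.8]
    - [0, 0, 3, 0, 0, -0.8]
    - [0, 0, 3, 0, 0, -0.8]

```text
t: 7.72
eef_pos: [0.5888, 0.1695, 0.1954]
tcp_rot: [3.127, -0.032, 1.15]
force: [-4.2, -0.6, 16.7]
finger_gap: 0.0185
```

```bash
python3 -c "
from h import *
s=arm.sense();print(s['tcp_rot'],s['wrist_torque'],s['qpos'])"
```

```text
[ 3.1266555  -0.03195411  1.15017141] [-0.34786331  1.52994118 -0.20630998] [ 0.2729077   0.41472654 -0.06091612  1.06323736  0.01501778  2.26480729]
```

step_arm:
  plan:
    - [0, 0, 3, 0, 0, -0.8]
    - [0, 0, 3, 0, 0, -0.8]
    - [0, 0, 3, 0, 0, -0.8]
    - [0, 0, 3, 0, 0, -0.8]
    - [0, 0, 3, 0, 0, -0.5]
    - [0, 0, 3, 0, 0, 0]

```text
t: 8.48
eef_pos: [0.5886, 0.1691, 0.1954]
tcp_rot: [3.1, -0.024, 1.68]
force: [-5.0, -0.4, 17.0]
finger_gap: 0.0183
```

```bash
python3 - <<'E'
from h import *
s=arm.sense();print(s['tcp_rot'],s['wrist_torque'])
p=arm.camera("top")
cv2.imwrite("pics/turned.png",cv2.resize(p["image"][130:240,200:320],None,fx=5,fy=5,interpolation=3))
E
```

```text
[ 3.10033991 -0.02448317  1.68047426] [-0.45387281  1.84172506  0.02455042]
```

step_arm:
  plan:
    - [0, 0, -3, 0, 0, 0]
    - [0, 0, -3, 0, 0, 0]
    - [0, 0, -3, 0, 0, 0]
    - [0, 0, 0, 0, 0, 0]

```text
t: 9.02
eef_pos: [0.5885, 0.169, 0.2032]
tcp_rot: [3.101, -0.026, 1.679]
force: [0.7, 1.9, 4.7]
finger_gap: 0.0182
```

step_arm:
  plan:
    - [0, 0, 0, 0, 0, 0]
    - [0, 0, 0, 0, 0, 0]
    - [0, 0, 0, 0, 0, 0]
    - [0, 0, 0, 0, 0, 0]
    - [0, 0, -10, 0, 0, 0]
    - [0, 0, -20, 0, 0, 0]
    - [0, 0, -25, 0, 0, 0]
    - [0, 0, -25, 0, 0, 0]
    - [0, 0, -25, 0, 0, 0]
    - [0, 0, -20, 0, 0, 0]
  jaw: 1

```text
t: 10.28
eef_pos: [0.5824, 0.1639, 0.3343]
tcp_rot: [3.102, -0.025, 1.678]
force: [0.1, -0.4, -0.7]
finger_gap: 0.0856
```

step_arm:
  plan:
    - [-40, 0, 0, 0, 0, 0]
    - [-40, 0, 0, 0, 0, 0]
    - [-40, 0, 0, 0, 0, 0]
    - [-40, 0, 0, 0, 0, 0]
    - [-20, 0, 0, 0, 0, 0]
    - [0, 0, 0, 0, 0, 0]

```text
t: 11.02
eef_pos: [0.6042, -0.0185, 0.3376]
tcp_rot: [3.09, -0.026, 1.681]
force: [-0.8, 0.3, 0.4]
finger_gap: 0.0851
```

```bash
python3 - <<'E'
from h import *
p=arm.camera("top");q=arm.camera("scene");print(arm.sense()["eef_pos"])
o=np.hstack([cv2.resize(q["image"][190:290,350:450],(400,400),interpolation=3),cv2.resize(p["image"][135:235,210:310],(400,400),interpolation=3)])
cv2.imwrite("pics/end.png",o)
E
```

```text
[ 0.60415032 -0.01693583  0.33754844]
```

View pics/end.png

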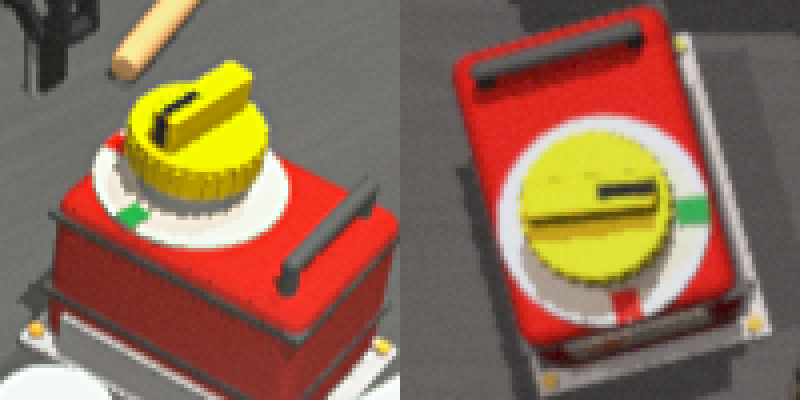

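```bash
python3 -c "
from h import *
print(arm.sense()['t'],arm.sign_off())"
```

```text
the job is handed in; nothing more can be done
11.125 None
```

The yellow cap on the red can is unlocked, and I handed the job in at 11.1 s of the 38 s allowed.

**What I did:** I gripped the cap's bar and pressed it down 8.1 mm to its stop, with about 17 N at the wrist. Holding it down, I turned it counter-clockwise about 1.40 rad. I then let it rise with the grip still on, opened the jaws and backed away clear of everything.

**Last checks:**
- **Pointer:** the final pictures show it at the green mark. My reading from the top view is about 1.38 rad, give or take 0.03. The gripper's yaw gave about 1.40.
- **Cap height:** I judged that it sprang back up from the scene view, and from the tool rising 7.8 mm while the upward force fell from 17 N to about 5 N before I released it. I did not measure the height directly.
- **Forces:** wrist readings after each move stayed under 20 N.
- **Blue can and other things:** the arm did not go down to any of them. I did not look at them again in the last pictures, which were cropped to the red can.

**Disagreement:** my first cap positions from the two cameras differed by about 45 mm. The detector had marked the middle of the cap rather than its top. After I picked the top by eye they agreed to about 8 mm, and the grip closed centred to within about 5 mm.

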